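Set up a light-fading test

TASK

Open the exposure frame and load it for a light-fading test. Turn the lock knob anticlockwise to its stop, lift it out and put it in the steel parts tray; lift off the long transport keeper, keeping it close to level all the time although it is much heavier at one end, and lay it flat on the bench. Then turn every hexagonal test bar on the bench until the flat with the milled slots is on top and lay each bar down in a nest of its own, slots still uppermost; leave the other things on the bench where they stand.

Things in the scene. Friction and masses are not known exactly. Their poses are not given: they have to be found in the camera images.
- frame: Exposure frame, fixed to the bench: grey base plate 136 x 296 x 12 mm, three nests side by side along it, hollow lock pillar (54 x 46 mm, top 55 mm above the bench) at its +y end, forked tail pillar (40 x 29 mm, top 66 mm) at the other. Origin at bench level below the middle nest; x across the frame along the nests, y along the frame to the lock pillar, z up. Yaw within 0.2 rad of zero.
- nest1 (a point): Nest next to the tail pillar: where the middle of a seated bar lies, 32 mm above the bench, 64 mm from the middle nest. All nests run along the frame's x: flat floor 12 mm above the bench, ribs 8 mm high and 38 mm apart under both hexagonal ends of the bar (none under the waist), end stops 9 mm high, 112 mm apart. A bar let down into it centres itself from 5 mm off sideways, 4 mm lengthways.
- nest2 (a point): Seat of the middle nest, like nest1.
- nest3 (a point): Seat of the nest next to the lock pillar, like nest1; 64 mm from the middle nest. The pillar begins 40 mm from this point.
- lock (a point): Centre of the top of the lock pillar, 55 mm above the bench, 127 mm from the frame's origin along its y. The top plate has a slot 15 mm wide and 37 mm long along the frame's y; the knob's cross-pin is caught below it until the pin lies along the slot.
- keeper: Transport keeper, 280 mm long: aluminium strip 22 mm wide, 10 mm thick (y -140 to +86 mm) with heavy steel boss 54 x 54 x 12 mm (y +87 to +141). Origin mid-length on its underside, y to the boss, z up. 0.5 to 0.9 kg; its balance point differs each time, on the strip between origin and boss. Starts on both pillars, underside 55 mm up, cheeks 11 mm high beside it; lifts straight up.
- knob: Black bayonet knob, 0.12 kg. Origin on its axis, underside of its flange (48 mm across, 5 mm thick), resting on the boss 67 mm above the bench. Grip wing 44 x 12 mm, up to 35 mm above the origin; 30 mm cross-pin, foot 28 mm below it. x along wing and pin, z up. Starts 0.2 to 0.5 rad from the frame's x; anticlockwise from above to its stop, x along the frame's y, it lifts straight out (30 mm).
- parts_tray: Open steel parts tray, fixed, 130 mm (x) x 170 mm (y), 20 mm high, walls 3 mm, floor 3 mm thick. Origin under its centre on the bench.
- bar1: Hexagonal steel bar, 40 mm across flats, 102 mm long, ~0.3 kg: two hexagonal ends 30 mm long, between them a round grip waist 30 mm across, 42 mm long. Origin at its centre, x along it, z square out of the marked flat (dark milled slot on both ends). Starts on another flat, x roughly along the robot's y. A side edge (20 mm up) pushed on and up tips it onto the next flat, 23 mm on. May be absent.
- bar2: Test bar like bar1 (same sizes and axes), starting on another flat. May be absent.
- bar3: Test bar like bar1 (same sizes and axes), starting on another flat. May be absent.
- swab_jar: Bystander: glass pot of cotton swabs, 62 x 60 x 89 mm, origin under its centre.
- beaker: Bystander: empty glass beaker, 53 x 58 x 70 mm, origin under its centre.
- pen_pot: Bystander: black pen pot, 83 x 84 x 147 mm, origin under its centre.
There are look-alikes about, which are no part of the job. Of the things that look like the knob, the largest one is meant.

How it is judged:
On the way, in this order (a step that is already met when the one before it is completed fails the run):
1. the lock knob is out of the frame and lies in the parts tray (x of knob in the frame of parts_tray between -0.065 and 0.065 m and y of knob in the frame of parts_tray between -0.085 and 0.085 m and height (world z) of knob below 0.06 m and linear speed of knob below 0.05 m/s), for 0.2 s.
2. the keeper lies flat on the bench, released (height (world z) of keeper below 0.012 m and angle between keeper's own z axis and vertical below 0.1 rad and contact force between the fingers and keeper below 0.5 N and linear speed of keeper below 0.03 m/s), for 0.2 s.
At the end, for the whole second after the job is handed in: Knob in the parts tray, keeper flat on the bench (within 0.1 rad), every bar present seated and at rest in a nest of its own (centre within 10 mm of the seat, along it within 0.12 rad), slotted flat on top (within 0.15 rad) (x of knob in the frame of parts_tray between -0.065 and 0.065 m and y of knob in the frame of parts_tray between -0.085 and 0.085 m and height (world z) of knob below 0.06 m and height (world z) of keeper below 0.012 m and angle between keeper's own z axis and vertical below 0.1 rad and (distance between bar1 and nest1 below 0.01 m or distance between bar1 and nest2 below 0.01 m or distance between bar1 and nest3 below 0.01 m) and angle between each of bar1, bar2, bar3's own z axis and vertical below 0.15 rad and angle between the x axis of each of bar1, bar2, bar3 and the x axis of frame, either way round below 0.12 rad and linear speed of each of bar1, bar2, bar3 below 0.02 m/s and (distance between bar2 and nest1 below 0.01 m or distance between bar2 and nest2 below 0.01 m or distance between bar2 and nest3 below 0.01 m) and (distance between bar3 and nest1 below 0.01 m or distance between bar3 and nest2 below 0.01 m or distance between bar3 and nest3 below 0.01 m)); the robot touches nothing.
It fails at once if the keeper is tilted more than 0.26 rad (15 degrees) from level (angle between keeper's own z axis and vertical above 0.26 rad).
It fails at once if a bystander (swab jar, beaker, pen pot) is moved more than 40 mm (distance of any of swab_jar, beaker, pen_pot from where it was at the start of the episode above 0.04 m).
Of bar1, bar2, bar3 only 2 to 3 are there at a start; the rules pass over those that are not, and their reading is None.
At some moment in a run one of bar1, bar2, bar3 may be knocked a few centimetres aside while the robot is not near it.
It also fails if it takes over 210 s, if anything falls off the work surface, if the arm or the gripper's body presses on something with over 40 N, if the wrist force passes 120 N, or if a joint passes its speed limit or range.

ROBOT

A 7-joint arm with a two-finger parallel gripper is mounted at the origin on a cart in front of the work surface, level with it; the furniture and walls round the work are solid. World frame = base frame: x ahead of the robot, y to its left, z up, the work surface at z = 0. Lengths are in m, angles in rad, forces in N, time in s.
With the tool pointing down it reaches from about 0.4 to 0.875 m from the base axis. Payload 6.5 kg.
Tool frame: the origin (TCP) lies midway between the tips of the shut fingers; the grasp point (between the pads) lies 19 mm behind it; z points along the fingers, y is the direction in which the jaws open and shut (so a half turn about z gives the same grasp; the last joint's range is limited). The gripper opens to 85 mm and grips with 20 to 120 N. Pads are 22 mm wide; open, the fingers measure 114 mm over their backs; the gripper's body (76 mm by 85 mm) begins 54 mm behind the grasp point. The pads swing forward as they close: fully open they stand 13 mm farther back than shut.
Start: joints at [-1.26, 0.536, -0.004, 1.538, 0.003, 1.067, -0.071], TCP at [0.239, 0.604, 0.231] pointing down, gripper open.
Joint ranges: [-2.7, 2.7], [-0.37, 2.16], [-1.27, 1.26], [0.24, 2.4], [-1.31, 4.45], [0.19, 1.91], [-2.76, 2.76]. Speed limits (rad/s): [2.39, 2.39, 3.14, 3.14, 3.14, 3.14, 3.14].

INTERFACE

Orientations are given as [roll, pitch, yaw] about the fixed x, y, z axes, in that order (R = Rz(yaw) Ry(pitch) Rx(roll)).
In Python, from workcell import r gives the robot as it stands. Calls block until the motion is done:
- r.reach(position, orientation): joint-space move of the TCP to a pose.
- r.line_to(position, ori=None, feed=0.15, stop_force=None): straight line of the TCP; ori=None keeps the orientation; feed is the mean speed in m/s. With stop_force (N) it stops when the force on the tool has changed by that much, and returns True; else False.
- r.movej(angles): joint-space move.
- r.gripper_open() and r.grab(): open the fingers fully, or close them until they stop; the grip force is fixed at half the most.
- r.hold(seconds).
- r.ik(position, orientation): joint angles nearest the present ones, or None.
- r.snapshot(name): name is "side" or "top" or "wrist"; returns a dict with "image" (480x640x3 uint8, blue, green, red), "K" (3x3 intrinsics, pixels), "dist_coeffs" ([k1, k2, p1, p2, k3] as OpenCV has them; the pictures are not rectified), "world_from_camera" (4x4, takes a point from camera to world coordinates). Camera axes: x right, y down, z forward; pixel columns grow to the right and rows downward; lengths in m; the calibration is good to about 2 mm. A picture is of the moment at which its call begins. There is no depth.
A pose or a line that the arm cannot do raises r.PlanningError and nothing moves.
- r.finish_job(): hands the job in, once; it reports no verdict.
Trained networks look in a picture, given as the dict that the camera call returned (one of the last four; its "shot" number tells which), for a name from the list of things; names that differ only in an ending like _2 or _b are one class to them, and where a whole thing is asked for, a point or a joint stands for the part that bears it (a point fixed in the world has none). Each returns a list of dicts, best first, with "p" (0 to 1); they miss things now and then, are a little off and sometimes report something else, mostly with a low value. They report only what shows in the picture. A call takes as long as a camera call. They do not tell look-alikes from the thing itself.
- r.regions_of(picture, target): "region" (480x640 bool, what is visible of it) and "bbox" ([left, top, right, bottom] in pixels, round what is visible of it).
- r.mark_of(picture, target): "position" ([column, row] in pixels: a listed point, or the origin of a listed thing).
Readings, each from a call of its own:
- r.current_time_s(): time.
- r.current_joint_positions(): joint angles.
- r.current_qvel(): joint speeds.
- r.current_effort(): joint torques, N m.
- r.current_position(): TCP position.
- r.current_tool_rot(): TCP orientation.
- r.current_ft_force(): force on the tool from outside, world axes, zero at the start.
- r.current_moment(): the same for the moment, N m.
- r.current_grip_width(): finger opening in m.
Only numpy, scipy, OpenCV 4.12 (cv2) and the standard library are available. Lean on these libraries where they do the work, as an engineer would, in place of code of your own. Each camera call takes 0.05 s, during which the arm holds its last target.

## Working session

There is one attempt and no reset: what is moved stays moved. The work goes in short steps, each a Python script; the robot and the scene stay as the last script left them, time stands still between calls to the robot, and variables do not carry over. Pictures are saved under pics/ and viewed, and the job is handed in when it is done.

```bash
ls -la; mkdir -p pics
python3 - <<'E'
from workcell import r
import cv2
print(r.current_time_s(), r.current_position(), r.current_tool_rot(), r.current_grip_width())
for n in ("side","top","wrist"):
    s=r.snapshot(n); cv2.imwrite(f"pics/a_{n}.png",s["image"])
    print(n,s["K"],s["dist_coeffs"],s["world_from_camera"])
E
```

```text
total 12
drwxr-xr-x  3 agent agent 4096 Dec  6 06:30 .
drwxr-xr-x 23 root  root  4096 Dec  6 06:30 ..
drwxr-xr-x  2 agent agent 4096 Dec  6 06:30 pics
0.0 [0.23893952 0.60379094 0.23040752] [-3.13982018e+00  1.13658377e-04  2.76483533e+00] 0.08551285615574518
side [[543.53341538   0.         314.28063408]
 [  0.         543.53341538 234.50058373]
 [  0.           0.           1.        ]] [0.05105647 0.         0.         0.         0.        ] [[-0.99983387 -0.01099177 -0.01453984  0.58076017]
 [ 0.00662253  0.52411826 -0.85161975  1.12553059]
 [ 0.0169814  -0.85157456 -0.5239584   0.76956907]
 [ 0.          0.          0.          1.        ]]
top [[592.92493827   0.         321.19285635]
 [  0.         592.92493827 245.12035289]
 [  0.           0.           1.        ]] [-0.16328289  0.          0.          0.          0.        ] [[-2.04776019e-02 -9.98760643e-01  4.53634939e-02  4.88005253e-01]
 [-9.99790140e-01  2.04831471e-02 -3.42640002e-04 -5.26043872e-03]
 [-5.86971769e-04 -4.53609904e-02 -9.98970488e-01  1.62855003e+00]
 [ 0.00000000e+00  0.00000000e+00  0.00000000e+00  1.00000000e+00]]
wrist [[339.03805601   0.         318.19400568]
 [  0.         339.03805601 241.81041352]
 [  0.           0.           1.        ]] [-0.05232828  0.          0.          0.          0.        ] [[ 0.36856955  0.88025695  0.29883807  0.1619091 ]
 [ 0.929599   -0.34849391 -0.11999041  0.63452052]
 [-0.00147915  0.32202438 -0.94673022  0.37214373]
 [ 0.          0.          0.          1.        ]]
```

View pics/a_top.png

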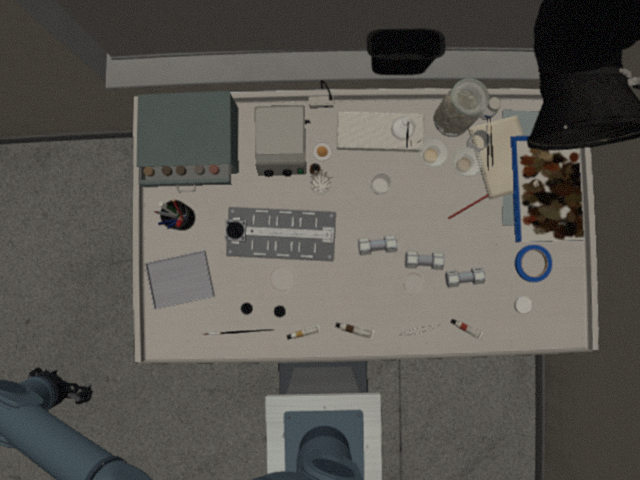

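View pics/a_side.png

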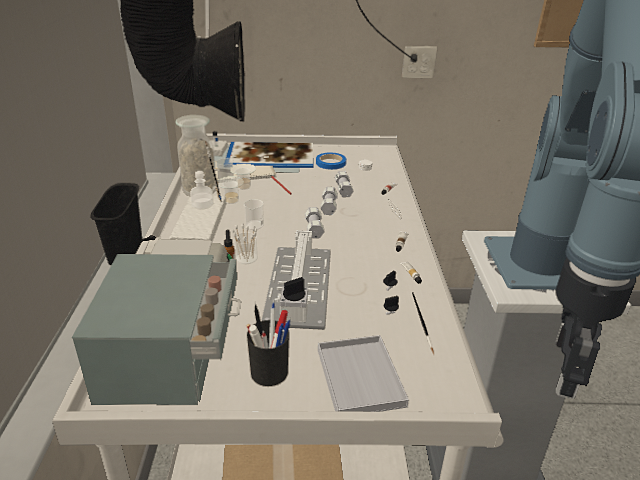

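View pics/a_wrist.png

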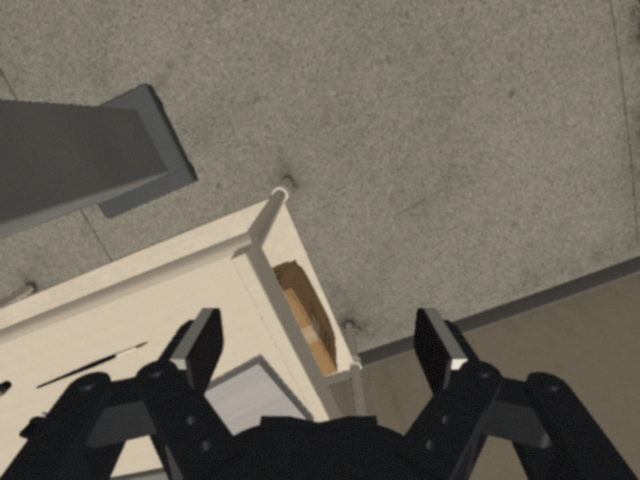

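```bash
cat > h.py <<'E'
import numpy as np, cv2
from workcell import r
from scipy.spatial.transform import Rotation as R
def ray(s,px):
    u=cv2.undistortPoints(np.array(px,float).reshape(-1,1,2),s["K"],np.array(s["dist_coeffs"])).reshape(-1,2)
    T=np.array(s["world_from_camera"]); d=np.c_[u,np.ones(len(u))]@T[:3,:3].T
    return T[:3,3],d
def plane(s,px,z):
    o,d=ray(s,px); t=(z-o[2])/d[:,2]; return o+t[:,None]*d
def proj(s,P):
    T=np.linalg.inv(np.array(s["world_from_camera"]))
    rv=cv2.Rodrigues(T[:3,:3])[0]
    return cv2.projectPoints(np.array(P,float).reshape(-1,1,3),rv,T[:3,3],s["K"],np.array(s["dist_coeffs"]))[0].reshape(-1,2)
def tri(obs):
    A=np.zeros((3,3));b=np.zeros(3)
    for s,p in obs:
        o,d=ray(s,[p]);d=d[0]/np.linalg.norm(d[0]);M=np.eye(3)-np.outer(d,d);A+=M;b+=M@o
    return np.linalg.solve(A,b)
E
python3 - <<'E'
from h import *
np.set_printoptions(precision=3,suppress=True)
H=dict(frame=0,nest1=.032,nest2=.032,nest3=.032,lock=.055,keeper=.055,knob=.067,parts_tray=0,bar1=.02,swab_jar=0,beaker=0,pen_pot=0)
for n in ("top","side"):
    s=r.snapshot(n)
    for k,z in H.items():
        for m in r.mark_of(s,k)[:4]:
            print(n,k,round(m["p"],2),np.array(m["position"]),plane(s,[m["position"]],z)[0])
E
```

```text
top frame 0.85 [285.1 236.3] [0.588 0.093 0.   ]
top nest1 0.81 [306.4 233.1] [0.594 0.033 0.032]
top nest1 0.68 [259.3 234.7] [0.592 0.161 0.032]
top nest1 0.57 [284.8 231. ] [0.601 0.092 0.032]
top nest2 0.81 [306.4 233.1] [0.594 0.033 0.032]
top nest2 0.68 [259.3 234.7] [0.592 0.161 0.032]
top nest2 0.57 [284.8 231. ] [0.601 0.092 0.032]
top nest3 0.81 [306.4 233.1] [0.594 0.033 0.032]
top nest3 0.68 [259.3 234.7] [0.592 0.161 0.032]
top nest3 0.57 [284.8 231. ] [0.601 0.092 0.032]
top lock 0.7 [236.9 229.3] [0.606 0.218 0.055]
top keeper 0.93 [281.6 231.5] [0.598 0.099 0.055]
top knob 0.56 [245.2 307. ] [0.4   0.198 0.067]
top knob 0.55 [234.2 234.2] [0.593 0.224 0.067]
top knob 0.42 [279.7 309.7] [0.391 0.107 0.067]
top knob 0.36 [277.2 233.3] [0.593 0.11  0.067]
top parts_tray 0.73 [179.4 277.2] [0.481 0.389 0.   ]
top parts_tray 0.52 [263.4 236.4] [0.589 0.153 0.   ]
top parts_tray 0.51 [376.8 182.4] [ 0.733 -0.163  0.   ]
top bar1 0.82 [423.1 258.6] [ 0.519 -0.283  0.02 ]
top bar1 0.65 [375.6 243.3] [ 0.563 -0.154  0.02 ]
top bar1 0.6 [465.7 275.3] [ 0.47 -0.4   0.02]
top swa
[... 724 characters left out ...]
55.9] [0.599 0.027 0.032]
side lock 0.79 [294.5 300.8] [0.604 0.229 0.055]
side keeper 0.95 [300.1 267.6] [0.594 0.109 0.055]
side knob 0.67 [388.  305.9] [0.413 0.258 0.067]
side knob 0.65 [294.8 294. ] [0.604 0.222 0.067]
side knob 0.62 [392.4 285.2] [0.395 0.188 0.067]
side parts_tray 0.82 [361.8 378.2] [0.473 0.391 0.   ]
side bar1 0.76 [328.8 201.8] [ 0.516 -0.276  0.02 ]
side bar1 0.76 [309.8 219.8] [ 0.572 -0.17   0.02 ]
side bar1 0.57 [342.9 180.9] [ 0.468 -0.416  0.02 ]
side swab_jar 0.8 [244.9 258.1] [ 0.735 -0.009  0.   ]
side swab_jar 0.49 [332.6 200.5] [ 0.503 -0.322  0.   ]
side beaker 0.82 [252.1 224.2] [ 0.732 -0.176  0.   ]
side pen_pot 0.91 [270.3 370.4] [0.647 0.373 0.   ]
```

Run:
```python
from h import *
np.set_printoptions(precision=3,suppress=True)
r.reach([0.5,0.13,0.32],[np.pi,0,np.pi]); print(r.current_time_s(), r.current_joint_positions())
s=r.snapshot("wrist"); cv2.imwrite("pics/w1.png",s["image"])
for k,z in dict(frame=0,nest1=.032,lock=.055,keeper=.055,knob=.067,parts_tray=0,bar1=.02).items():
  for m in r.mark_of(s,k)[:4]: print(k,round(m["p"],2),np.array(m["position"]),plane(s,[m["position"]],z)[0])
r.reach([0.46,-0.27,0.30],[np.pi,0,np.pi]); print(r.current_time_s(), r.current_joint_positions())
s=r.snapshot("wrist"); cv2.imwrite("pics/w2.png",s["image"])
np.savez("w2.npz",**{k:s[k] for k in ("K","dist_coeffs","world_from_camera")})
for m in r.mark_of(s,"bar1")[:4]: print(k,round(m["p"],2),np.array(m["position"]),plane(s,[m["position"]],.02)[0])
```

```text
3.425 [-0.542  0.216  0.235  1.793 -0.055  1.139  1.283]
frame 0.7 [295.9 254.9] [0.594 0.099 0.   ]
nest1 0.9 [250.1 257.7] [0.586 0.038 0.032]
nest1 0.86 [290.8 262.6] [0.593 0.094 0.032]
nest1 0.42 [507.7 176.5] [0.474 0.374 0.032]
nest1 0.4 [ 18.8 205.8] [ 0.512 -0.273  0.032]
lock 0.71 [391.1 283. ] [0.613 0.228 0.055]
keeper 0.68 [303.9 272.3] [0.597 0.113 0.055]
knob 0.9 [303.2  99.5] [0.388 0.115 0.067]
knob 0.7 [391.  283.2] [0.607 0.225 0.067]
knob 0.6 [376.7 111.7] [0.4   0.195 0.067]
parts_tray 0.81 [506.6 173.2] [0.474 0.389 0.   ]
bar1 0.84 [ 21.3 209.1] [ 0.519 -0.282  0.02 ]
bar1 0.57 [113.5 237.2] [ 0.56  -0.155  0.02 ]
5.3167 [-0.014  0.29   0.567  1.794 -0.173  1.107  2.185]
bar1 0.83 [217.  199.2] [ 0.464 -0.397  0.02 ]
bar1 0.73 [309.1 238.2] [ 0.516 -0.28   0.02 ]
bar1 0.67 [399.7 266.4] [ 0.556 -0.158  0.02 ]
```

View pics/w1.png

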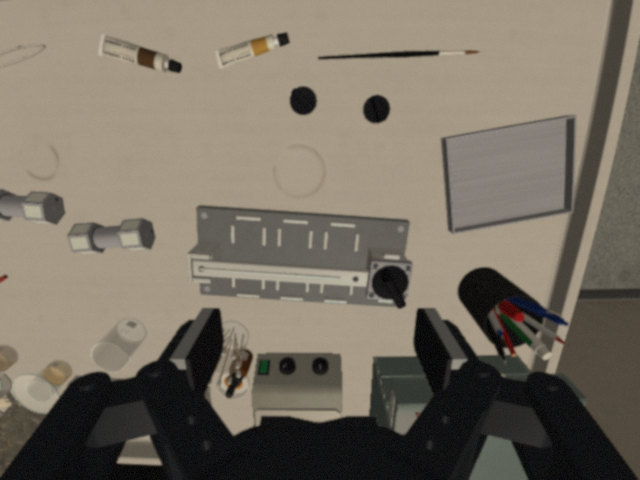

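View pics/w2.png

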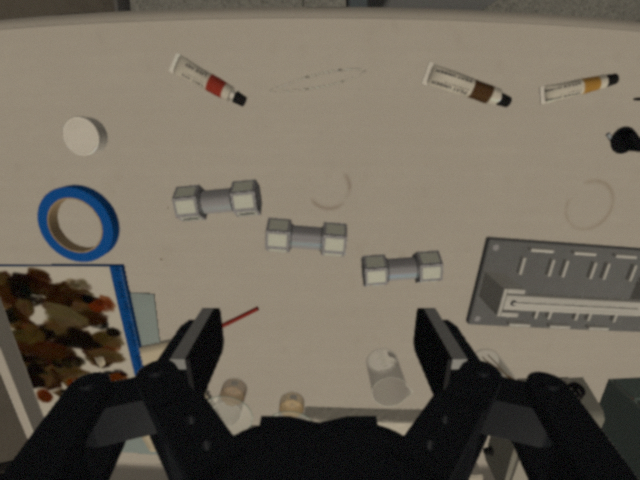

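Run:
```python
import cv2, numpy as np
a=cv2.imread("pics/w2.png")[170:300,160:460]; a=cv2.resize(a,None,fx=2.6,fy=2.6,interpolation=cv2.INTER_CUBIC); 
cv2.imwrite("pics/w2z.png",cv2.convertScaleAbs(a,alpha=1.5))
a=cv2.imread("pics/w1.png")[195:315,180:420]; a=cv2.resize(a,None,fx=3.3,fy=3.3,interpolation=cv2.INTER_CUBIC); cv2.imwrite("pics/w1z.png",cv2.convertScaleAbs(a,alpha=1.7))
```

```text
(no output)
```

View pics/w2z.png

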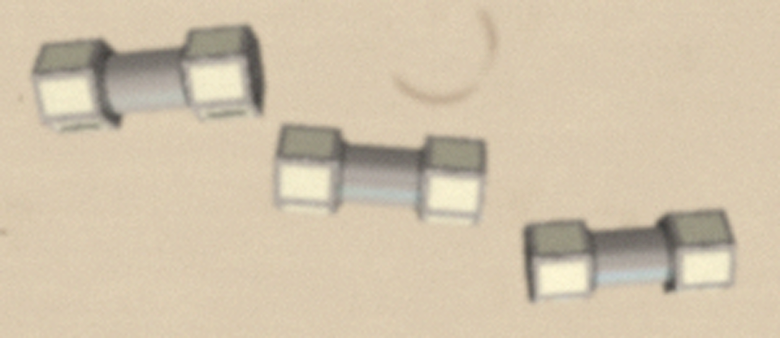

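View pics/w1z.png

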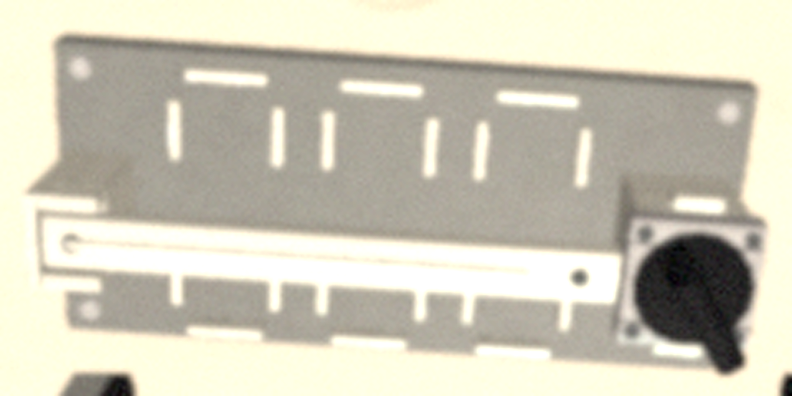

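Run:
```python
from h import *
np.set_printoptions(precision=4,suppress=True)
r.reach([0.57,0.20,0.25],[np.pi,0,np.pi]); print(r.current_time_s())
s=r.snapshot("wrist"); cv2.imwrite("pics/w3.png",s["image"])
import pickle; pickle.dump(s,open("w3.pkl","wb"))
a=cv2.convertScaleAbs(s["image"],alpha=1.6)[150:400,120:520]
cv2.imwrite("pics/w3z.png",cv2.resize(a,None,fx=2,fy=2,interpolation=cv2.INTER_CUBIC))
for k,z in dict(lock=.055,knob=.067,nest1=.032).items():
  for m in r.mark_of(s,k)[:3]: print(k,round(m["p"],2),np.array(m["position"]),plane(s,[m["position"]],z)[0])
for m in r.regions_of(s,"knob"): print(m["p"],m["bbox"])
```

```text
7.1833
knob 0.82 [325.5  29.8] [0.408  0.2047 0.067 ]
knob 0.65 [343.1 251.2] [0.6085 0.2233 0.067 ]
knob 0.6 [232.8  19.8] [0.3994 0.1262 0.067 ]
nest1 0.87 [228.  229.1] [0.5949 0.0976 0.032 ]
nest1 0.64 [281.7 232.5] [0.5991 0.1573 0.032 ]
nest1 0.6 [171.2 224. ] [0.5887 0.0343 0.032 ]
0.75 [322.3, 229.3, 365.9, 278.2]
0.6 [307.2, 5.4, 336.9, 50.9]
```

View pics/w3z.png

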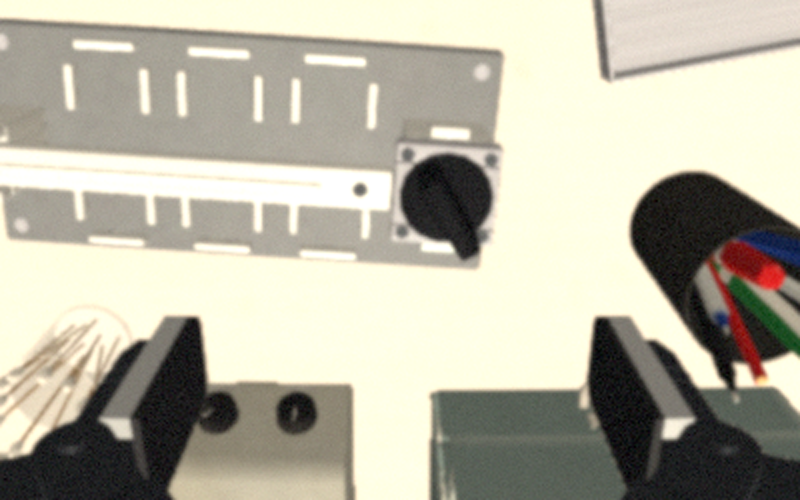

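Run:
```python
from h import *
import pickle; s=pickle.load(open("w3.pkl","rb"))
np.set_printoptions(precision=4,suppress=True)
f=lambda L:np.array(L)/2.+[120,150]
b=plane(s,f([(399,143),(501,147),(495,246),(394,240)]),.067); print("boss",b[:,:2],b.mean(0))
fl=plane(s,f([(447,197)]),.072); print("flange",fl)
w=plane(s,f([(466,252),(430,170)]),.102); print("wing",w, w.mean(0))
p=plane(s,f([(0,20),(502,52),(480,268),(8,236)]),.012); print("plate",p)
v=p[1]-p[0]; print("yaw",np.arctan2(-v[0],v[1])); v=p[2]-p[3]; print("yaw",np.arctan2(-v[0],v[1]),)
d=(w[0]-w[1]); print("wingang",np.arctan2(d[1],d[0]))
nest=np.array([[.5887,.0343],[.5949,.0976],[.5991,.1573]])
v=nest[2]-nest[0]; print(np.arctan2(-v[0],v[1]))
# slot marks: end-stop pieces centres
q=plane(s,f([(103,46),(219,53),(335,61),(116,241),(222,249),(328,256)]),.021); print(q)
for a,b_ in ((0,3),(1,4),(2,5)): print((q[a]+q[b_])/2, np.linalg.norm(q[a]-q[b_]))
```

```text
boss [[0.5769 0.1992]
 [0.5791 0.25  ]
 [0.6329 0.2493]
 [0.6293 0.1965]] [0.6046 0.2238 0.067 ]
flange [[0.6037 0.2232 0.072 ]]
wing [[0.6202 0.2304 0.102 ]
 [0.5799 0.213  0.102 ]] [0.6001 0.2217 0.102 ]
plate [[ 0.5198 -0.0232  0.012 ]
 [ 0.5397  0.2568  0.012 ]
 [ 0.6723  0.2494  0.012 ]
 [ 0.6505 -0.0429  0.012 ]]
yaw -0.0711624996879583
yaw -0.0745988801191368
wingang 0.4069181731514904
-0.08435221084438678
[[0.5339 0.0376 0.021 ]
 [0.5384 0.1013 0.021 ]
 [0.5431 0.1645 0.021 ]
 [0.6498 0.0292 0.021 ]
 [0.655  0.093  0.021 ]
 [0.6597 0.1566 0.021 ]]
[0.5919 0.0334 0.021 ] 0.11621217242198457
[0.5967 0.0972 0.021 ] 0.11694386341071716
[0.6014 0.1606 0.021 ] 0.1168182669637467
```

Run:
```python
from h import *
np.set_printoptions(precision=4,suppress=True)
P=[0.604,0.2232]; y0=0.407
r.reach([*P,0.16],[np.pi,0,y0]); print(r.current_time_s(),r.current_joint_positions())
print(r.line_to([*P,0.077],feed=0.1,stop_force=8), r.current_position())
r.grab(); print("w",r.current_grip_width(),r.current_ft_force(),r.current_moment(),r.current_time_s())
for y in (0.7,1.0,1.3,1.5):
    r.line_to([*P,0.077],ori=[np.pi,0,y]); print(y,r.current_time_s(),r.current_tool_rot()[2],r.current_position(),r.current_ft_force(),r.current_moment())
s=r.snapshot("wrist"); cv2.imwrite("pics/w4.png",s["image"])
```

```text
9.4417 [-1.0218  0.813   0.9535  1.6513 -0.7382  1.0766 -1.0083]
False [0.6046 0.2232 0.0776]
w 0.010940556282287689 [-0.3238 -0.0014  1.9955] [ 0.0151  0.0908 -0.001 ] 11.0917
0.7 11.5333 0.6969954662664599 [0.6042 0.2232 0.0773] [-0.2375 -0.6955  3.1151] [ 0.0329 -0.0306  0.1091]
1.0 11.9833 0.9958920915644691 [0.6042 0.2232 0.0773] [-0.6982 -0.5968  3.6457] [0.0277 0.0004 0.0665]
1.3 12.4333 1.295300965969191 [0.6043 0.2232 0.0772] [-0.0278 -0.7292  5.1481] [ 0.0088 -0.0301  0.044 ]
1.5 12.7833 1.4944820001428996 [0.6043 0.2231 0.0772] [ 0.2323 -0.3027  5.8851] [-0.0053 -0.0995  0.0713]
```

View pics/w4.png

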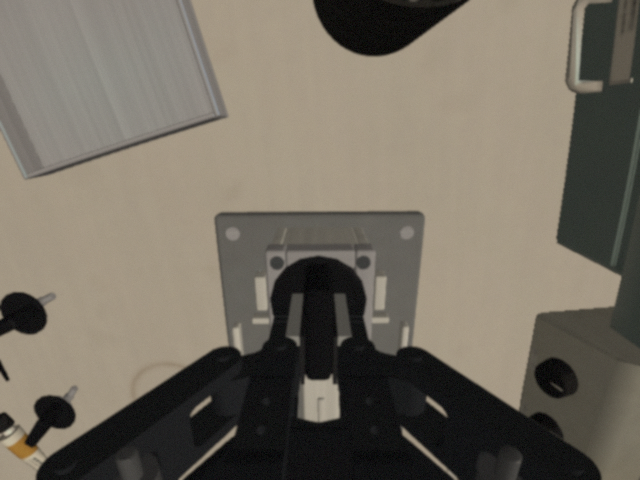

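Run:
```python
from h import *
np.set_printoptions(precision=4,suppress=True)
P=[0.604,0.2232]
for y in (1.53,):
    r.line_to([*P,0.077],ori=[np.pi,0,y]); print(y,r.current_tool_rot()[2],r.current_ft_force(),r.current_moment())
hit=r.line_to([*P,0.09],feed=0.04,stop_force=12); print(hit,r.current_position(),r.current_ft_force(),r.current_moment(),r.current_grip_width())
if not hit:
    hit=r.line_to([*P,0.125],feed=0.06,stop_force=10); print(hit,r.current_position(),r.current_ft_force(),r.current_grip_width())
s=r.snapshot("wrist"); cv2.imwrite("pics/w5.png",s["image"])
```

```text
1.53 1.5244507349903544 [ 0.7645 -0.1759  5.8392] [-0.0774 -0.0828  0.0945]
False [0.6034 0.2233 0.0898] [ 0.1757  0.2393 -1.6039] [ 0.0187  0.0146 -0.0152] 0.011074239222707526
False [0.6038 0.2232 0.1249] [ 0.6587 -0.5059 -1.0654] 0.01116066278881455
```

View pics/w5.png

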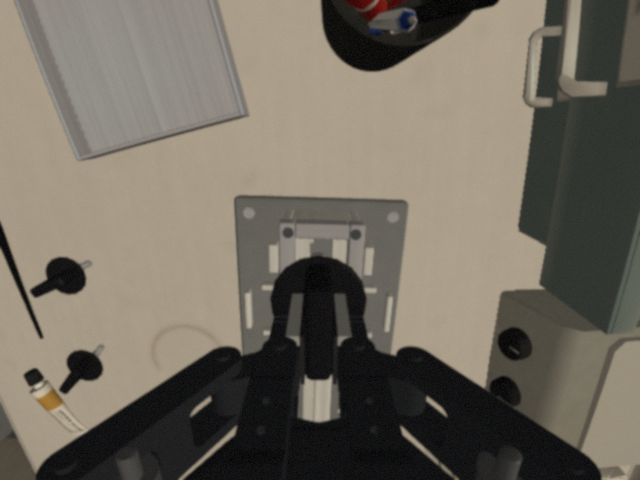

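Run:
```python
from h import *
np.set_printoptions(precision=4,suppress=True)
r.line_to([0.60,0.2232,0.17],feed=0.2)
r.reach([0.476,0.389,0.17],[np.pi,0,3.31]); print(r.current_time_s(),r.current_position())
print(r.line_to([0.476,0.389,0.043],feed=0.1,stop_force=4), r.current_position(),r.current_ft_force())
r.gripper_open(); print(r.current_grip_width())
r.line_to([0.476,0.389,0.16],feed=0.2); print(r.current_time_s())
r.reach([0.55,0.12,0.25],[np.pi,0,np.pi])
s=r.snapshot("wrist"); cv2.imwrite("pics/w6.png",s["image"])
import pickle; pickle.dump(s,open("w6.pkl","wb"))
print(r.current_time_s(),r.current_ft_force(),r.current_moment())
s=r.snapshot("side"); cv2.imwrite("pics/s6.png",s["image"])
for m in r.mark_of(s,"knob")[:4]: print(m["p"],np.array(m["position"]),plane(s,[m["position"]],.03)[0])
```

```text
15.8167 [0.4764 0.3877 0.1693]
False [0.4765 0.3894 0.0437] [ 0.0599  0.0697 -1.1602]
0.08529284446647911
18.675
19.85 [0.6277 0.542  0.2199] [ 0.0263 -0.0135  0.0291]
0.76 [366. 363.] [0.4662 0.3814 0.03  ]
0.73 [393.4 286.2] [0.3832 0.1422 0.03  ]
0.66 [386.5 307.5] [0.4079 0.2178 0.03  ]
```

View pics/w6.png

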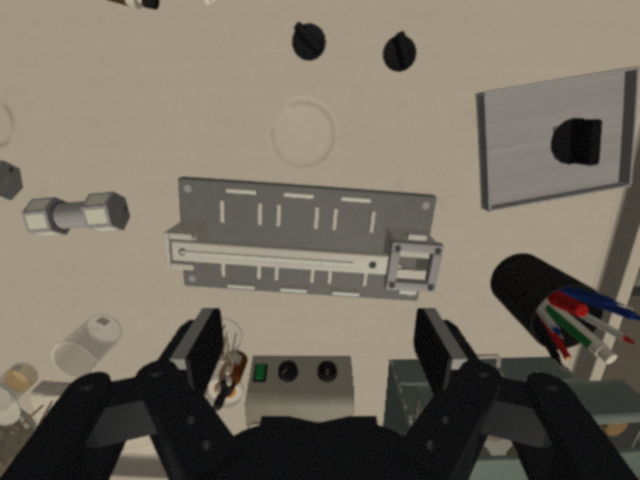

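View pics/s6.png

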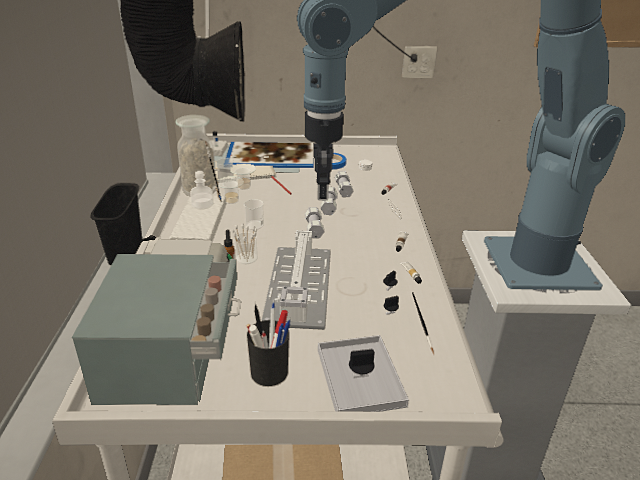

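Run:
```python
from h import *
import pickle; s=pickle.load(open("w6.pkl","rb"))
np.set_printoptions(precision=4,suppress=True)
a=plane(s,[(182,253),(373,265)],.065); print(a)
c=np.array([.5967,.0972]);u=np.array([.0746,.9972])
for p in a: d=p[:2]-c; print("along",d@u,"across",d[0]*u[1]-d[1]*u[0])
im=cv2.convertScaleAbs(s["image"],alpha=1.6)[160:310,150:450]
cv2.imwrite("pics/w6z.png",cv2.resize(im,None,fx=2.6,fy=2.6,interpolation=cv2.INTER_CUBIC))
# project expected keeper outline
K=[(-.140,-.011),(-.140,.011),(.086,.011),(.086,-.011),(.087,.027),(.087,-.027),(.141,.027),(.141,-.027)]
n=np.array([u[1],-u[0]])
for l,w in K: q=c+u*(l+.013)+n*w; print(l,w,proj(s,[[*q,.066]])[0])
```

```text
[[ 0.5895 -0.0186  0.065 ]
 [ 0.6023  0.1795  0.065 ]]
along -0.11599078465871328 across 0.00142512215403143
along 0.08247026507251319 across -0.0005137297383838377
-0.14 -0.011 [170.3337 241.1937]
-0.14 0.011 [171.6805 261.1439]
0.086 0.011 [387.28   276.5526]
0.086 -0.011 [390.335  257.1018]
0.087 0.027 [386.045  290.2676]
0.087 -0.027 [393.59   242.5201]
0.141 0.027 [435.5124 293.5057]
0.141 -0.027 [445.4545 246.3349]
```

View pics/w6z.png

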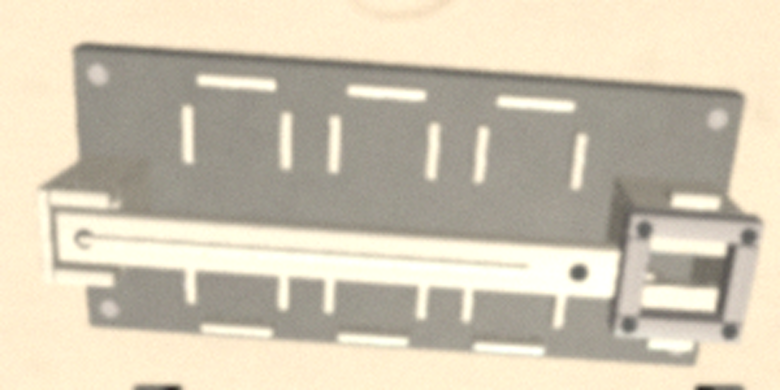

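```bash
cat > fr.py <<'E'
from h import *
c=np.array([.5967,.0972]);u=np.array([.0746,.9972]);n=np.array([u[1],-u[0]]);FY=-.0747
def fp(x,y): return c+n*x+u*y
E
python3 - <<'E'
from fr import *
np.set_printoptions(precision=4,suppress=True)
p=fp(0,.068); yw=np.pi/2+FY
r.reach([*p,0.13],[np.pi,0,yw]); print(r.current_time_s(),r.current_joint_positions())
print(r.line_to([*p,0.052],feed=0.12,stop_force=8), r.current_position(),r.current_ft_force(),r.current_moment())
r.grab(); r.hold(.2); print("w",r.current_grip_width(),r.current_ft_force(),r.current_moment(),r.current_time_s())
f0=np.array(r.current_ft_force());m0=np.array(r.current_moment())
for dz in (.001,.002,.003):
    r.line_to([*p,0.052+dz],feed=0.02); r.hold(.15)
    print(dz,r.current_position(),np.array(r.current_ft_force()),np.array(r.current_moment()))
s=r.snapshot("side"); cv2.imwrite("pics/s7.png",s["image"])
print(r.current_time_s())
E
```

```text
21.225 [-0.7838  0.7017  0.6501  1.7157 -0.5206  0.9036  0.0101]
False [0.6024 0.1649 0.0526] [0.3043 0.3392 0.2194] [0.0129 0.0346 0.0344]
w 0.02008987248512198 [-2.3394  0.454   6.3629] [ 0.0026  0.3962 -0.0176] 22.8333
0.001 [0.6012 0.165  0.0525] [-1.9168  0.4141 -3.378 ] [ 0.0868  0.1664 -0.0358]
0.002 [0.6017 0.1649 0.0539] [-0.3921 -0.2656 -5.839 ] [ 0.1071 -0.0238  0.0423]
0.003 [0.6018 0.1651 0.055 ] [ 0.1007  0.0976 -5.9557] [ 0.0281 -0.0417 -0.045 ]
24.0833
```

Run:
```python
from fr import *
np.set_printoptions(precision=4,suppress=True)
p=fp(0,.068)
r.line_to([*p,0.058],feed=0.02); r.hold(.3)
F=[];M=[]
for i in range(8):
    r.hold(.05);F.append(r.current_ft_force());M.append(r.current_moment())
print(np.mean(F,0),np.mean(M,0),np.std(M,0),r.current_position())
s=r.snapshot("side"); a=cv2.convertScaleAbs(s["image"],alpha=1.4)[220:340,240:360]
cv2.imwrite("pics/s8.png",cv2.resize(a,None,fx=5,fy=5,interpolation=cv2.INTER_CUBIC))
```

```text
[ 0.1995  0.0771 -6.2121] [ 0.0493 -0.0265  0.0052] [0.0283 0.0185 0.0217] [0.6018 0.165  0.058 ]
```

View pics/s8.png

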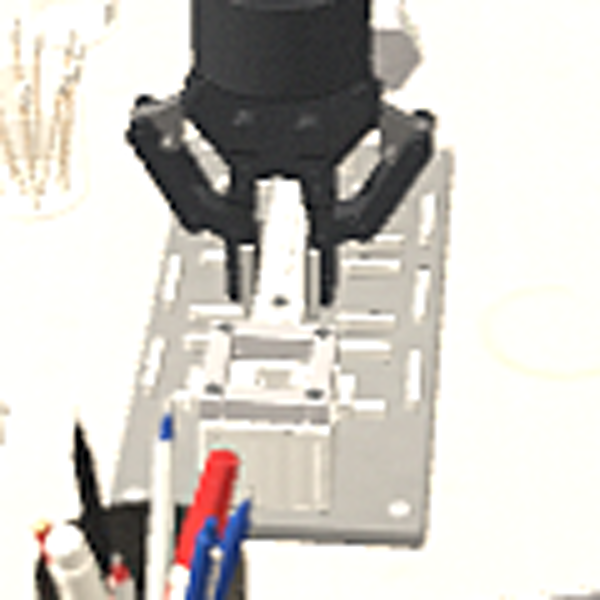

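Run:
```python
from fr import *
np.set_printoptions(precision=4,suppress=True)
p=fp(0,.068)
r.line_to([*p,0.105],feed=0.06); print(r.current_ft_force(),r.current_moment())
r.line_to([0.46,0.05,0.105],feed=0.12); print(r.current_ft_force(),r.current_moment(),r.current_time_s())
s=r.snapshot("side"); cv2.imwrite("pics/s9.png",s["image"])
h=r.line_to([0.46,0.05,0.02],feed=0.08,stop_force=3);print(h)
if not h: h=r.line_to([0.46,0.05,0.0015],feed=0.025,stop_force=3)
print(h,r.current_position(),r.current_ft_force(),r.current_moment())
r.gripper_open()
r.line_to([0.46,0.05,0.12],feed=0.15); print(r.current_time_s(),r.current_ft_force())
s=r.snapshot("side"); cv2.imwrite("pics/s10.png",s["image"])
```

```text
[ 0.25    0.3167 -6.0065] [ 0.0345 -0.0381  0.0045]
[-0.7094 -0.0285 -6.2425] [0.0729 0.0057 0.0577] 27.7417
False
False [0.4601 0.05   0.0015] [ 0.433   0.9101 -6.8792] [0.0395 0.0307 0.0154]
31.4917 [ 0.0567  0.2709 -0.0174]
```

View pics/s9.png

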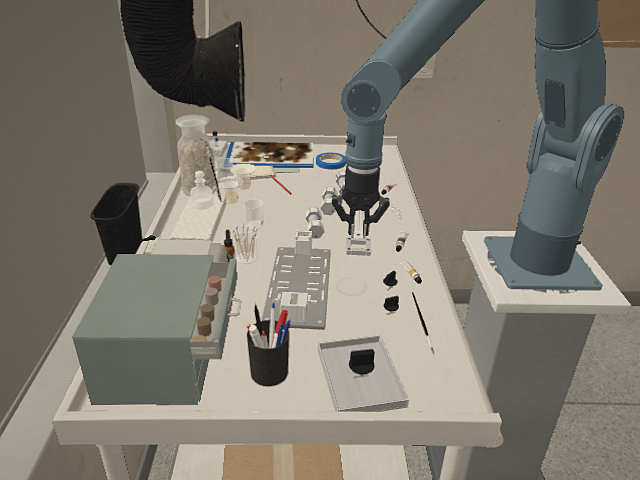

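View pics/s10.png

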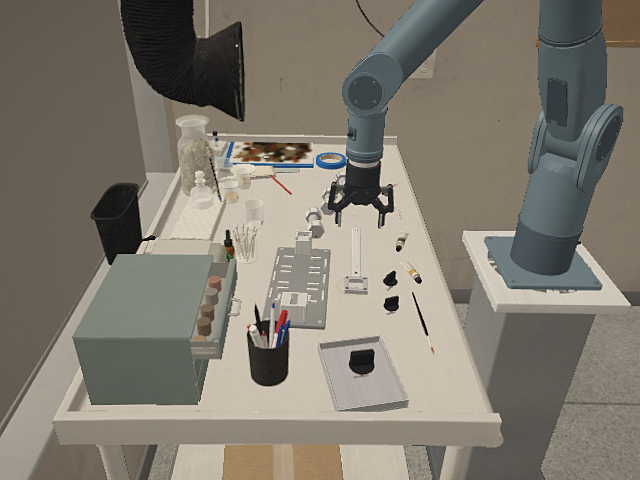

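Run:
```python
from fr import *
import pickle
np.set_printoptions(precision=4,suppress=True)
r.reach([0.38,-0.28,0.22],[np.pi,0,np.pi])
s=r.snapshot("wrist"); pickle.dump(s,open("w11.pkl","wb")); cv2.imwrite("pics/w11.png",cv2.convertScaleAbs(s["image"],alpha=1.4))
r.reach([0.64,-0.28,0.22],[np.pi,0,0.]); print(r.current_time_s(),r.current_joint_positions())
s=r.snapshot("wrist"); pickle.dump(s,open("w12.pkl","wb")); cv2.imwrite("pics/w12.png",cv2.convertScaleAbs(s["image"],alpha=1.4))
for m in r.mark_of(s,"bar1")[:4]: print(m["p"],np.array(m["position"]),plane(s,[m["position"]],.02)[0])
```

```text
35.9 [-0.2426  0.8901  1.0874  1.444  -0.7987  1.2884 -0.6592]
0.93 [323.8 317.8] [ 0.5132 -0.2865  0.02  ]
0.9 [411.7 349.7] [ 0.4683 -0.393   0.02  ]
0.6 [209.6 280.9] [ 0.5601 -0.1588  0.02  ]
```

View pics/w11.png

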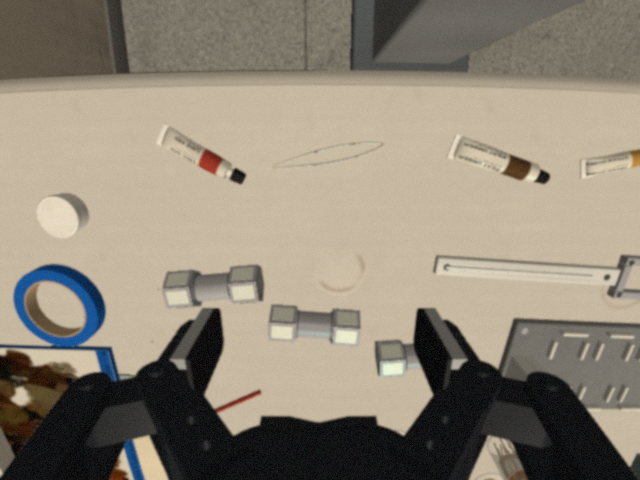

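View pics/w12.png

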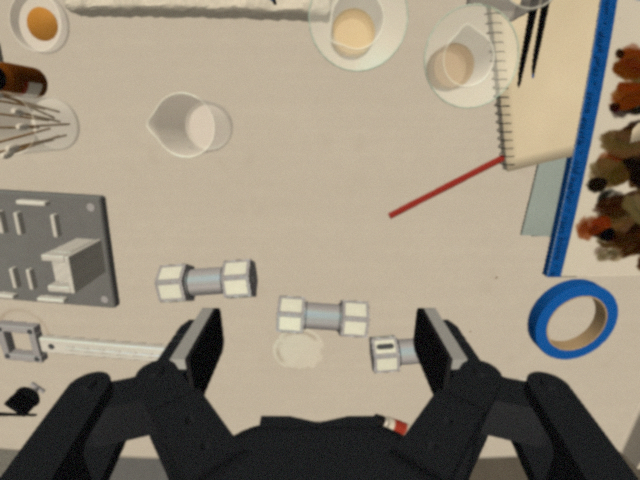

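Run:
```python
import cv2, numpy as np
a=cv2.imread("pics/w11.png")[255:385,150:450]; b=cv2.imread("pics/w12.png")[250:380,145:445]
f=lambda a:cv2.resize(a,None,fx=2.25,fy=2.25,interpolation=cv2.INTER_CUBIC)
cv2.imwrite("pics/z12.png",np.vstack([f(a),f(b)]))
```

```text
(no output)
```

View pics/z12.png

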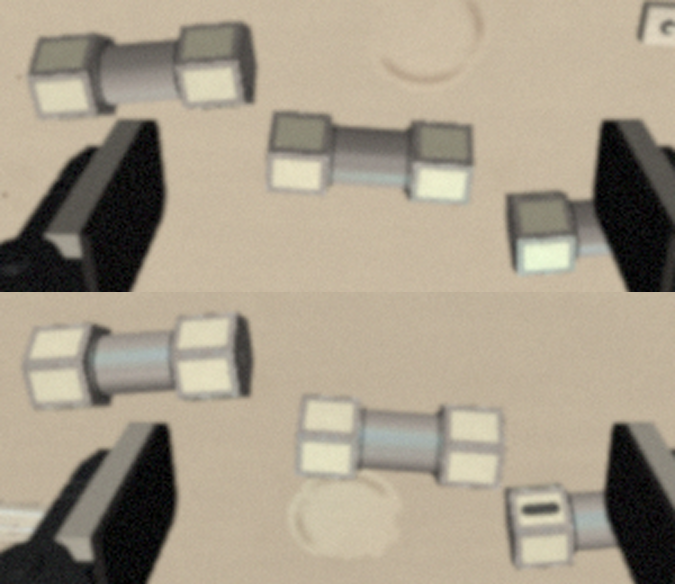

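Run:
```python
from fr import *
import pickle
np.set_printoptions(precision=4,suppress=True)
s1=pickle.load(open("w11.pkl","rb"));s2=pickle.load(open("w12.pkl","rb"))
def bar(s,L,Rr,off,dy=0):
    f=lambda l:plane(s,(np.array(l,float)-[0,dy])/2.25+off,.04)[:,:2]
    a=f(L);b=f(Rr); ca,cb=a.mean(0),b.mean(0); d=cb-ca
    print("c",(ca+cb)/2,"len",np.linalg.norm(d),"ang",np.arctan2(d[1],d[0]), "facew",np.linalg.norm(a[0]-a[3]),np.linalg.norm(b[0]-b[3]))
bar(s1,[(32,82),(93,75),(103,107),(38,116)],[(178,68),(238,60),(240,100),(183,106)],[150,255])
bar(s1,[(272,155),(328,158),(326,192),(268,189)],[(413,163),(470,168),(468,202),(411,197)],[150,255])
bar(s2,[(303,440),(356,443),(356,477),(298,474)],[(445,445),(500,448),(498,486),(442,482)],[145,250],292)
bar(s2,[(27,372),(88,368),(91,402),(35,407)],[(178,361),(235,356),(238,393),(183,397)],[145,250],292)
```

```text
c [ 0.4659 -0.3934] len 0.06950009543499752 ang 1.663031338453608 facew 0.018251834660606186 0.02001551665404607
c [ 0.5146 -0.2838] len 0.07015601701740296 ang 1.4958059986821122 facew 0.019762279649935228 0.019700222513779817
c [ 0.5156 -0.2851] len 0.07007395515132592 ang -1.6268038070530417 facew 0.019514895163706348 0.02108801930019827
c [ 0.5588 -0.1592] len 0.07186824573073083 ang -1.4888310278887524 facew 0.018671075543841394 0.01884090312740065
```

```bash
cat >> fr.py <<'E'
def tool(phi,t,P,d=.006,back=0.):
    e=np.array([np.cos(phi),np.sin(phi),0])
    M=R.from_rotvec(e*np.radians(t))*R.from_euler('xyz',[np.pi,0,phi])
    z=M.as_matrix()[:,2]
    return list(np.array(P)+z*(d-back)), list(M.as_euler('xyz'))
E
python3 - <<'E'
from fr import *
np.set_printoptions(precision=3,suppress=True)
n3=[*fp(0,.064),.032]; n1=[*fp(0,-.064),.032]
for P,ph in (([.466,-.3934,.02],1.663),([.515,-.2845,.02],1.505),([.559,-.159,.02],1.653),(n3,np.pi+FY),(n3,FY),(n1,np.pi+FY),(n1,FY)):
  for t in (27,-27,0):
    for b in (0,.1):
      q=r.ik(*tool(ph,t,P,back=b)); print(np.round(P,3),round(ph,2),t,b,None if q is None else np.array(q))
E
```

```text
[ 0.466 -0.393  0.02 ] 1.66 27 0 [ 0.097  1.089  0.679  1.449 -0.334  1.154  0.871]
[ 0.466 -0.393  0.02 ] 1.66 27 0.1 [ 0.085  1.015  0.698  1.321 -0.285  1.342  0.831]
[ 0.466 -0.393  0.02 ] 1.66 -27 0 [ 1.008  0.746 -0.235  1.989 -1.021  0.258  1.923]
[ 0.466 -0.393  0.02 ] 1.66 -27 0.1 [ 0.855  0.535  0.051  2.057 -1.018  0.493  1.889]
[ 0.466 -0.393  0.02 ] 1.66 0 0 [ 0.244  0.847  0.548  1.782 -0.65   0.701  1.246]
[ 0.466 -0.393  0.02 ] 1.66 0 0.1 [ 0.169  0.709  0.661  1.763 -0.554  0.864  1.177]
[ 0.515 -0.284  0.02 ] 1.5 27 0 [-0.03   1.089  0.667  1.436 -0.427  1.25   0.637]
[ 0.515 -0.284  0.02 ] 1.5 27 0.1 [-0.022  1.027  0.69   1.286 -0.38   1.442  0.593]
[ 0.515 -0.284  0.02 ] 1.5 -27 0 [ 1.372  1.048 -1.075  2.103  1.762  0.562 -0.924]
[ 0.515 -0.284  0.02 ] 1.5 -27 0.1 [ 1.35   0.647 -0.924  2.191  1.225  0.267 -0.58 ]
[ 0.515 -0.284  0.02 ] 1.5 0 0 [ 0.005  0.838  0.594  1.842 -0.715  0.688  0.955]
[ 0.515 -0.284  0.02 ] 1.5 0 0.1 [-0.08   0.698  0.721  1.824 -0.599  0.851  0.869]
[ 0.559 -0.159  0.02 ] 1.65 27 0 [-0.228  1.073  0.634  1.446 -0.423  1.253  0.567]
[ 
[... 1703 characters left out ...]
.652  0.148  1.783 -0.722  0.925  2.214]
[0.592 0.033 0.032] 3.07 0 0 [-0.355  0.749  0.307  1.818 -0.357  0.629  1.661]
[0.592 0.033 0.032] 3.07 0 0.1 [-0.414  0.598  0.387  1.793 -0.299  0.808  1.616]
[0.592 0.033 0.032] -0.07 27 0 [-0.38   0.941  0.717  1.835 -1.28   1.109 -0.558]
[0.592 0.033 0.032] -0.07 27 0.1 [-0.373  0.83   0.839  1.81  -1.145  1.239 -0.62 ]
[0.592 0.033 0.032] -0.07 -27 0 [-1.058  1.274  1.164  1.742 -0.812  0.964 -1.338]
[0.592 0.033 0.032] -0.07 -27 0.1 [-1.127  1.161  1.239  1.684 -0.676  1.107 -1.43 ]
[0.592 0.033 0.032] -0.07 0 0 [-0.76   0.991  0.941  1.841 -1.04   0.901 -0.947]
[0.592 0.033 0.032] -0.07 0 0.1 [-0.838  0.879  1.091  1.816 -0.908  1.048 -1.027]
```

Run:
```python
from fr import *
import pickle
np.set_printoptions(precision=4,suppress=True)
C=[.466,-.3934,.02]; ph=1.663; t=26
pos,o=tool(ph,t,C,back=.1); r.reach(pos,o); print(r.current_time_s())
pos,o=tool(ph,t,C,d=.007)
print(r.line_to(pos,feed=.1,stop_force=6),r.current_position(),pos,r.current_ft_force())
s=r.snapshot("side"); a=cv2.convertScaleAbs(s["image"],alpha=1.4)[130:230,280:400]
r.grab(); print("w",r.current_grip_width(),r.current_ft_force())
p=np.array(r.current_position()); r.line_to([p[0],p[1],p[2]+.12],feed=.15); r.hold(.2); print(r.current_ft_force(),r.current_grip_width(),r.current_time_s())
s2=r.snapshot("side"); b=cv2.convertScaleAbs(s2["image"],alpha=1.4)[90:230,280:400]
cv2.imwrite("pics/s13.png",np.hstack([cv2.resize(x,(360,420),interpolation=cv2.INTER_CUBIC) for x in (a,b)]))
```

```text
37.3417
False [ 0.4637 -0.394   0.0143] [np.float64(0.46294443660372725), np.float64(-0.393682535282539), np.float64(0.01370844167590583)] [0.4441 0.3194 0.5726]
w 0.027551077672948766 [1.1063 1.0745 2.0034]
[ 0.3167 -1.0431 -3.8442] 0.028168159003514253 40.2667
```

View pics/s13.png

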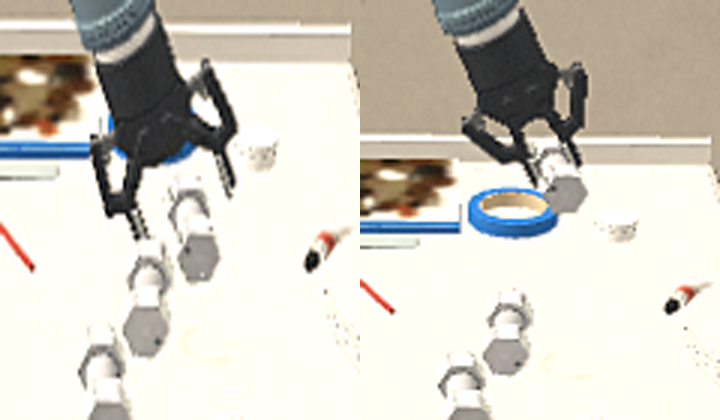

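Run:
```python
from fr import *
import pickle
np.set_printoptions(precision=4,suppress=True)
N=[*fp(0,.063),.032+.003]; ph=np.pi+FY; t=-27
pos,o=tool(ph,t,[N[0],N[1],.20],d=.007); r.reach(pos,o); print(r.current_time_s(),r.current_grip_width())
pos,o=tool(ph,t,[N[0],N[1],.06],d=.007); r.line_to(pos,feed=.2)
s=r.snapshot("side"); a=cv2.convertScaleAbs(s["image"],alpha=1.4)[200:340,220:380]
cv2.imwrite("pics/s14.png",cv2.resize(a,None,fx=5,fy=5,interpolation=cv2.INTER_CUBIC))
pos,o=tool(ph,t,N,d=.007); print(r.line_to(pos,feed=.06,stop_force=5),r.current_position(),pos,r.current_ft_force())
s=r.snapshot("side"); a=cv2.convertScaleAbs(s["image"],alpha=1.4)[200:340,220:380]
cv2.imwrite("pics/s15.png",cv2.resize(a,None,fx=5,fy=5,interpolation=cv2.INTER_CUBIC))
```

```text
42.35 0.02768200760978692
True [0.6008 0.1631 0.0272] [np.float64(0.6016369709161248), np.float64(0.16319267104296808), np.float64(0.028762954330681427)] [ 0.7221 -1.2476  5.6936]
```

View pics/s14.png

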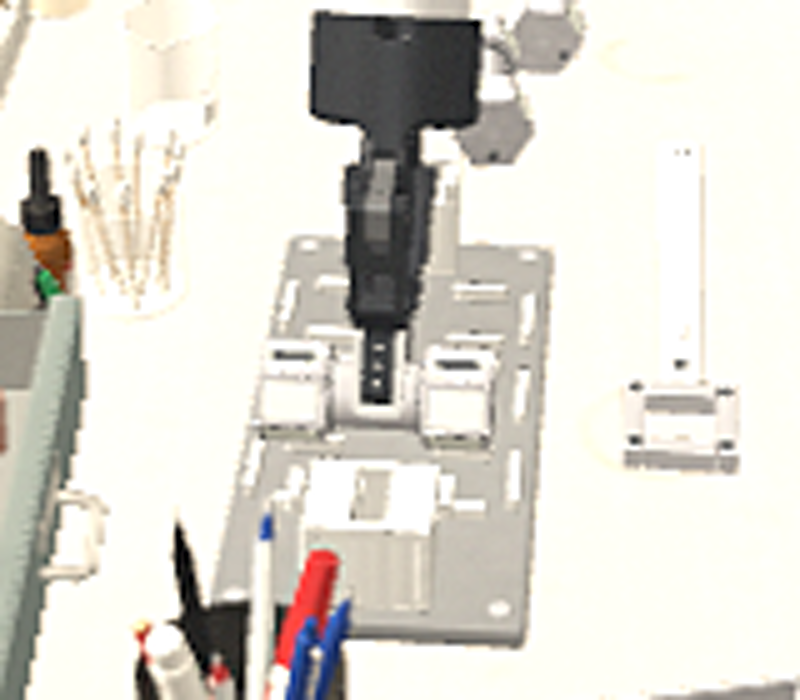

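View pics/s15.png

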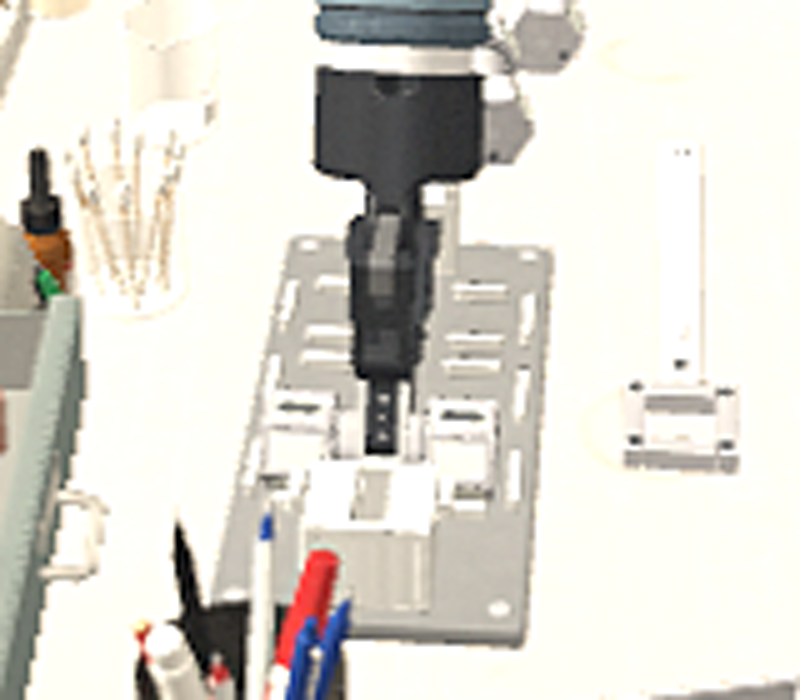

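Run:
```python
from fr import *
import pickle
np.set_printoptions(precision=4,suppress=True)
N=[*fp(0,.063),.032+.003]; ph=np.pi+FY; t=-27
pos,o=tool(ph,t,N,d=.006); r.line_to(pos,feed=.05); print(r.current_position(),r.current_ft_force())
r.gripper_open(); print(r.current_grip_width(),r.current_ft_force())
pos,o=tool(ph,t,N,d=.006,back=.1); r.line_to(pos,feed=.15)
s=r.snapshot("side"); a=cv2.convertScaleAbs(s["image"],alpha=1.4)[200:340,220:380]
cv2.imwrite("pics/s16.png",cv2.resize(a,None,fx=5,fy=5,interpolation=cv2.INTER_CUBIC))
# look at A,B from far side
r.reach([0.62,-0.2,0.2],[np.pi,0,0.]); print(r.current_time_s())
s=r.snapshot("wrist"); pickle.dump(s,open("w17.pkl","wb")); cv2.imwrite("pics/w17.png",cv2.convertScaleAbs(s["image"],alpha=1.4))
```

```text
[0.6012 0.1625 0.0292] [ 0.0439 -0.7731 -3.0572]
0.08501857934848349 [-0.2269  0.3278  0.1892]
47.8917
```

View pics/s16.png

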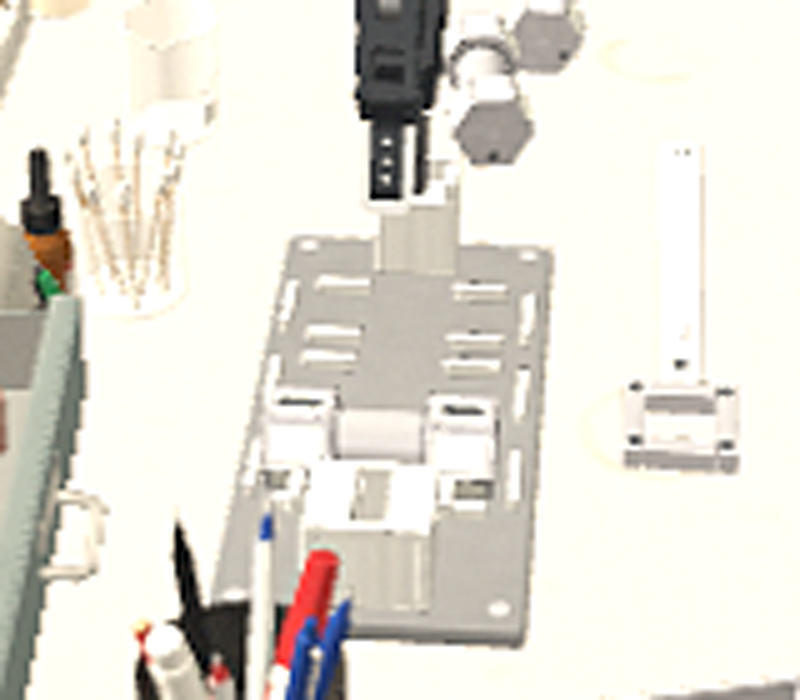

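View pics/w17.png

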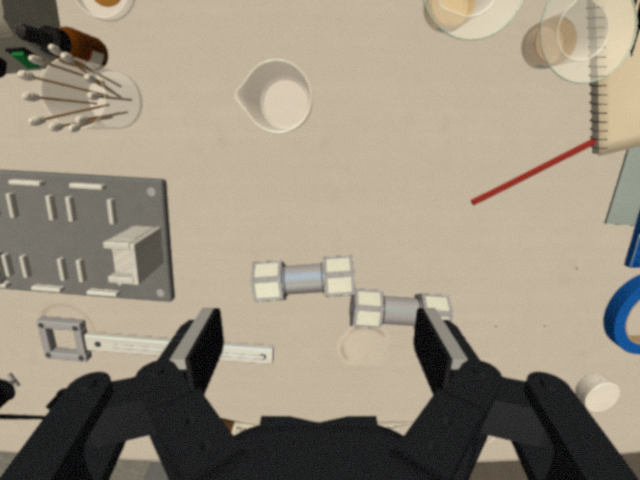

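Run:
```python
from fr import *
import pickle
np.set_printoptions(precision=4,suppress=True)
a=cv2.imread("pics/a_side.png")[160:240,290:370]; 
s=r.snapshot("side"); b=s["image"][160:240,290:370]
f=lambda a:cv2.resize(cv2.convertScaleAbs(a,alpha=1.3),None,fx=5,fy=5,interpolation=cv2.INTER_CUBIC)
cv2.imwrite("pics/s18.png",np.hstack([f(a),f(b)]))
s=pickle.load(open("w17.pkl","rb"))
im=cv2.convertScaleAbs(s["image"],alpha=1.4)[240:340,230:470]; cv2.imwrite("pics/w17z.png",cv2.resize(im,None,fx=3.2,fy=3.2,interpolation=cv2.INTER_CUBIC))
```

```text
(no output)
```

View pics/s18.png

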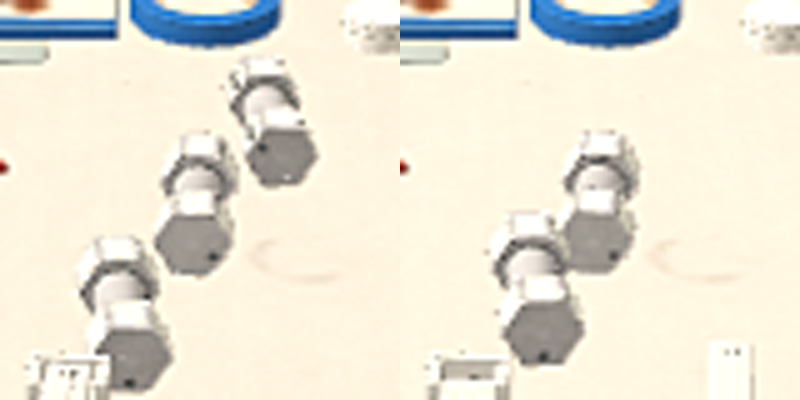

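View pics/w17z.png

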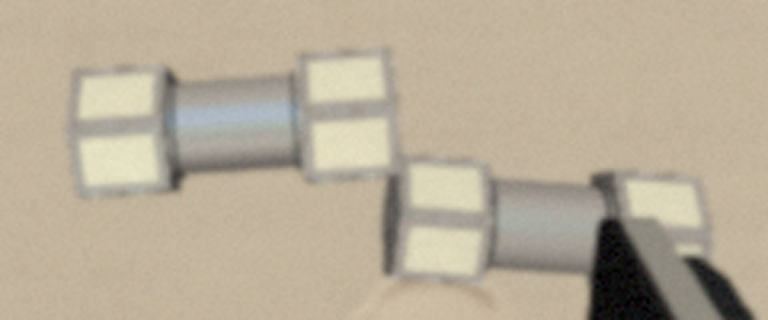

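Run:
```python
from fr import *
import pickle
np.set_printoptions(precision=4,suppress=True)
s=pickle.load(open("w17.pkl","rb"))
f=lambda l:plane(s,np.array(l,float)/3.2+[230,240],.04)[:,:2]
a=f([(80,138),(157,133),(160,185),(85,190)]);b=f([(308,120),(385,118),(393,165),(310,173)])
d=a.mean(0)-b.mean(0); print((a.mean(0)+b.mean(0))/2,np.linalg.norm(d),np.arctan2(d[1],d[0]))
b=f([(407,225),(478,228),(480,275),(402,272)]).mean(0); print(b, "expected",np.array([.515,-.2845])+.036*np.array([np.cos(1.505),np.sin(1.505)]))
```

```text
[ 0.5522 -0.1848] 0.0708798377273806 1.6567773613466712
[ 0.5176 -0.2506] expected [ 0.5174 -0.2486]
```

```bash
cat >> fr.py <<'E'
def pick(P,ph,t,d=.007,lift=.10):
    r.reach(*tool(ph,t,P,back=.09))
    hit=r.line_to(tool(ph,t,P,d=d)[0],feed=.12,stop_force=8)
    r.grab(); w=r.current_grip_width(); p=r.current_position()
    r.line_to([p[0],p[1],p[2]+lift],feed=.2); 
    print("pick hit",hit,"w",round(w,4),"F",np.round(r.current_ft_force(),2),"t",r.current_time_s())
def place(P,ph,t,d=.007,h=.003,via=.10,back=.09,fz=6):
    r.reach(*tool(ph,t,[P[0],P[1],P[2]+via],d=d))
    hit=r.line_to(tool(ph,t,[P[0],P[1],P[2]+h],d=d)[0],feed=.10,stop_force=fz); p=r.current_position(); f=r.current_ft_force()
    if hit: r.line_to([p[0],p[1],p[2]+.001],feed=.05)
    r.gripper_open(); q=np.array(p); z=R.from_euler('xyz',r.current_tool_rot()).as_matrix()[:,2]
    r.line_to(list(q-z*back),feed=.2)
    print("place hit",hit,np.round(p,4),"F",np.round(f,2),"t",r.current_time_s())
E
python3 - <<'E'
from fr import *
np.set_printoptions(precision=4,suppress=True)
S=[.585,-.13,.02]
for ph in (1.505,):
  for t in (-20,-15): print(t,r.ik(*tool(ph,t,[.515,-.2845,.02])),r.ik(*tool(ph,t,[.515,-.2845,.02],back=.09)))
for ph in (0,np.pi):
  for t in (27,-27): print(ph,t,r.ik(*tool(ph,t,S,d=.007)))
pick([.552,-.185,.02],1.657,26)
place(S,0.,-27)
s=r.snapshot("side"); a=s["image"][180:300,240:400]
cv2.imwrite("pics/s19.png",cv2.resize(cv2.convertScaleAbs(a,alpha=1.3),None,fx=5,fy=5,interpolation=cv2.INTER_CUBIC))
E
```

```text
-20 [ 0.9625  0.7574 -0.5684  2.0461  1.1103  0.2318 -0.5442] [ 0.3554  0.4849  0.2254  2.136  -0.9001  0.3355  1.3035]
-15 [ 0.3135  0.695   0.2223  2.0233 -0.9214  0.3071  1.2704] [ 0.1455  0.5324  0.4569  2.0698 -0.8143  0.4754  1.1669]
0 27 [-0.0729  1.0085  0.6855  1.6758 -1.1142  1.2072 -0.4032]
0 -27 [-0.8135  1.2084  1.0864  1.862  -0.8571  0.7027 -0.9898]
3.141592653589793 27 [-0.1067  0.8003 -0.0036  1.8216  0.7521  0.7261  0.8377]
3.141592653589793 -27 [ 0.3363  0.8701  0.0576  1.6488 -0.6223  0.9137  2.4072]
pick hit False w 0.0279 F [-0.58  0.22 -2.76] t 51.2667
place hit True [ 0.5842 -0.1338  0.0167] F [ 1.57 -3.28  0.87] t 55.0917
```

View pics/s19.png

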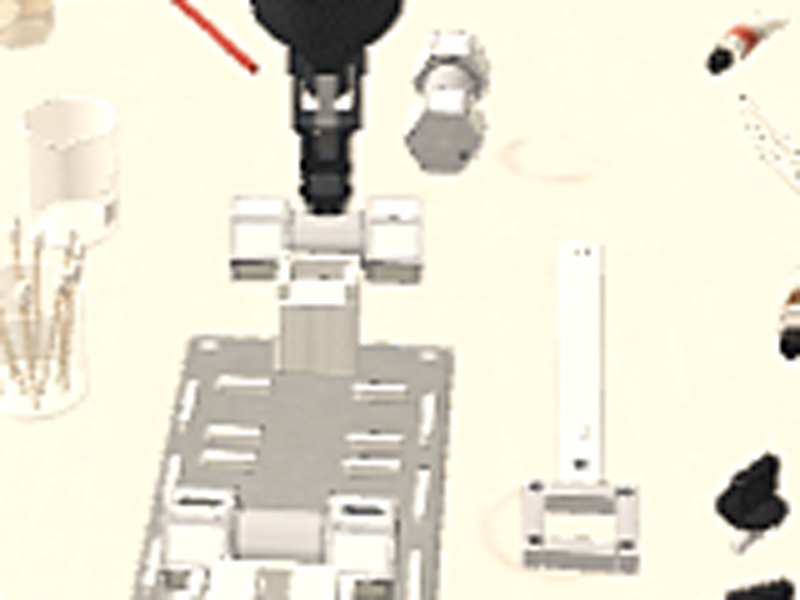

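Run:
```python
from fr import *
np.set_printoptions(precision=4,suppress=True)
s=r.snapshot("side"); a=cv2.resize(cv2.convertScaleAbs(s["image"],alpha=1.1)[180:300,240:400],None,fx=5,fy=5,interpolation=cv2.INTER_CUBIC)
S=np.array([.585,-.13])
for x0,x1 in ((-.051,-.021),(.021,.051)):
    Q=[[S[0]+x,S[1]+y,.04] for x,y in ((x0,-.0115),(x1,-.0115),(x1,.0115),(x0,.0115))]
    p=((proj(s,Q)-[240,180])*5).astype(int); cv2.polylines(a,[p],True,(0,0,255),1)
cv2.imwrite("pics/s20.png",a[150:400,150:550])
w=r.snapshot("wrist"); cv2.imwrite("pics/w20.png",cv2.convertScaleAbs(w["image"],alpha=1.4))
```

```text
(no output)
```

View pics/s20.png

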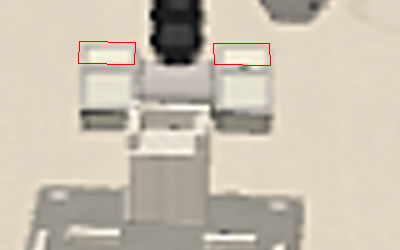

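View pics/w20.png

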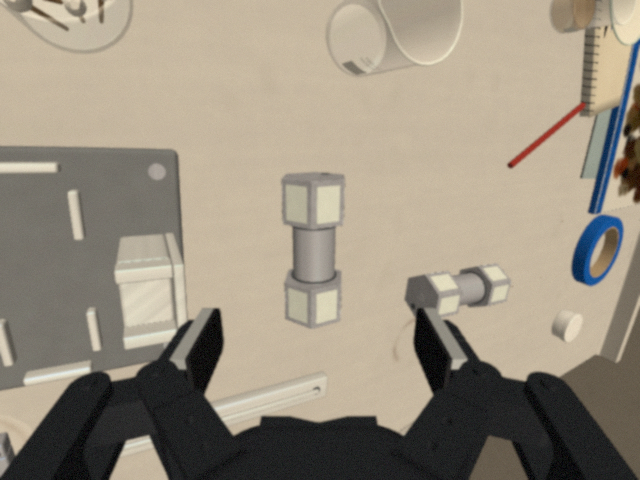

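Run:
```python
from fr import *
S=[.585,-.13,.02]
pick(S,0.,27); place(S,0.,-27)
w=r.snapshot("wrist"); cv2.imwrite("pics/w21.png",cv2.convertScaleAbs(w["image"],alpha=1.4)[100:400,100:560])
```

```text
pick hit False w 0.0278 F [-0.84  1.12 -3.44] t 58.475
place hit True [ 0.5842 -0.1339  0.0167] F [ 1.67 -3.25  1.78] t 61.7917
```

View pics/w21.png

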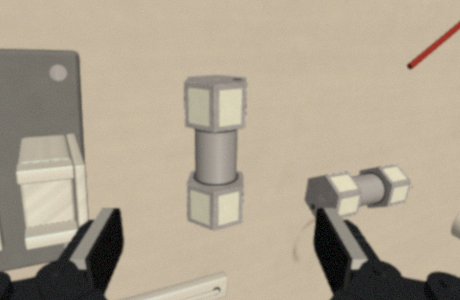

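Run:
```python
from fr import *
S=[.585,-.13,.02]
r.reach(*tool(0.,27,S,back=.12))
w=r.snapshot("wrist"); cv2.imwrite("pics/w22.png",cv2.convertScaleAbs(w["image"],alpha=1.4)[100:400,100:560])
print(r.current_time_s())
```

```text
63.0167
```

View pics/w22.png

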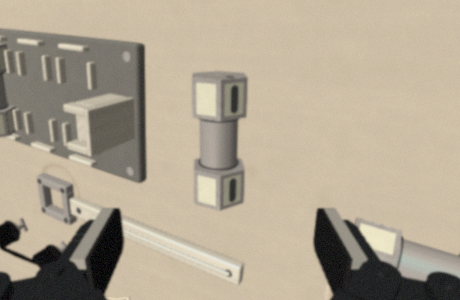

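Run:
```python
from fr import *
S=[.585,-.13,.02]
pick(S,0.,27)
place([*fp(0,-.0635),.032],FY,-27,h=.003)
s=r.snapshot("side"); a=s["image"][180:340,220:400]
cv2.imwrite("pics/s23.png",cv2.resize(cv2.convertScaleAbs(a,alpha=1.2),None,fx=4,fy=4,interpolation=cv2.INTER_CUBIC))
```

```text
pick hit False w 0.0277 F [-0.13  0.98 -3.87] t 65.3917
place hit False [0.5922 0.0307 0.0293] F [ 0.37  0.51 -2.31] t 68.8833
```

View pics/s23.png

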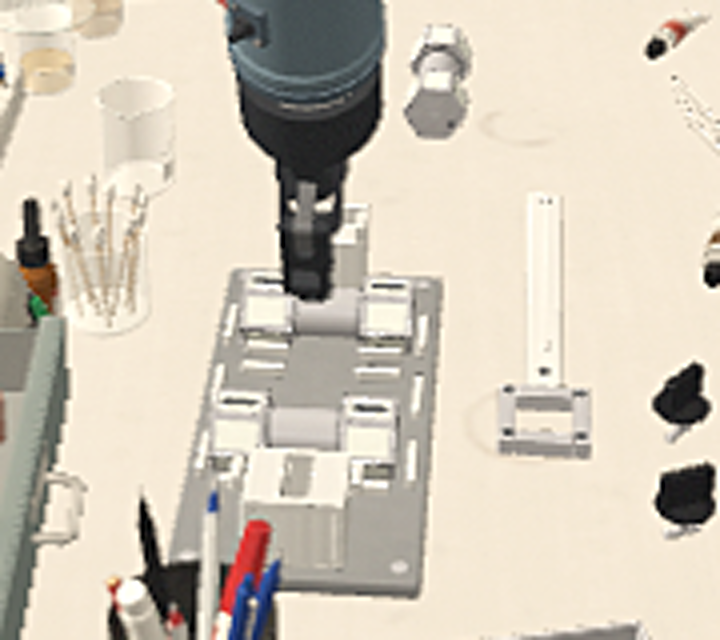

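Run:
```python
from fr import *
import pickle
p=r.current_position(); r.line_to([p[0],p[1],p[2]+.06],feed=.2)
r.reach([.46,-.2845,.2],[np.pi,0,np.pi])
w=r.snapshot("wrist"); pickle.dump(w,open("w24.pkl","wb")); cv2.imwrite("pics/w24.png",cv2.resize(cv2.convertScaleAbs(w["image"],alpha=1.4)[180:330,200:440],None,fx=3,fy=3,interpolation=cv2.INTER_CUBIC))
for m in r.mark_of(w,"bar1")[:2]: print(m["p"],plane(w,[m["position"]],.02))
print(r.current_time_s())
```

```text
0.95 [[ 0.51640456 -0.2862734   0.02      ]]
0.57 [[0.59741234 0.04888249 0.02      ]]
72.1
```

View pics/w24.png

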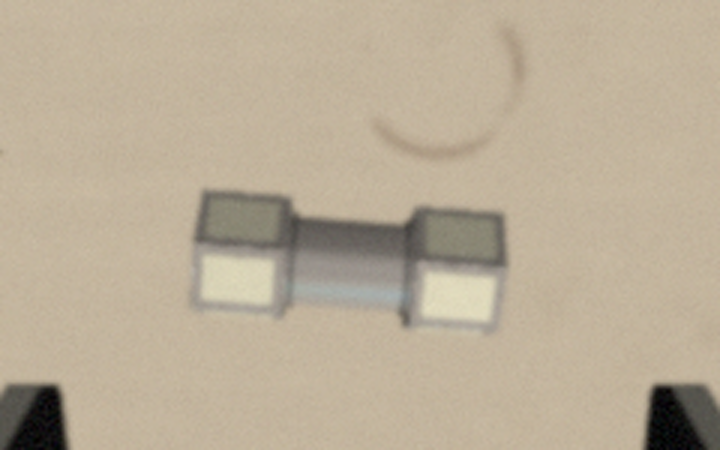

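Run:
```python
from fr import *
S=[.585,-.13,.02]
pick([.5155,-.285,.02],1.50,-15)
place(S,0.,28)
w=r.snapshot("wrist"); cv2.imwrite("pics/w25.png",cv2.convertScaleAbs(w["image"],alpha=1.4)[100:400,100:560])
r.reach(*tool(0.,-27,S,back=.12))
w=r.snapshot("wrist"); cv2.imwrite("pics/w26.png",cv2.convertScaleAbs(w["image"],alpha=1.4)[100:400,100:560])
print(r.current_time_s())
```

```text
pick hit False w 0.0282 F [-0.03  0.34 -3.21] t 75.5667
place hit True [ 0.5839 -0.1262  0.0167] F [-0.68 -1.42  4.57] t 78.9583
80.375
```

View pics/w25.png

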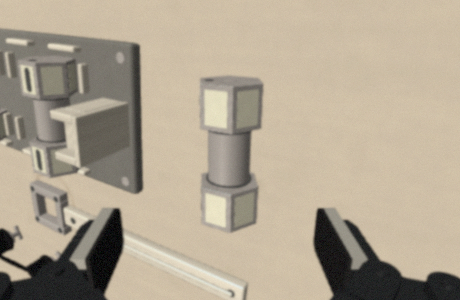

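View pics/w26.png

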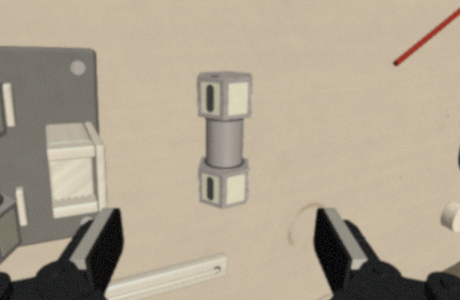

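Run:
```python
from fr import *
S=[.585,-.13,.02]
pick(S,0.,-27)
place(S,0.,28)
r.reach(*tool(0.,0,S,back=.16))
import pickle
w=r.snapshot("wrist"); pickle.dump(w,open("w27.pkl","wb")); cv2.imwrite("pics/w27.png",cv2.resize(cv2.convertScaleAbs(w["image"],alpha=1.4)[120:420,200:500],None,fx=2,fy=2))
print(r.current_time_s())
```

```text
pick hit True w -0.0001 F [-0.78  0.42  0.53] t 82.5667
place hit True [ 0.5842 -0.1261  0.0368] F [-2.03 -0.    9.54] t 86.0083
86.6667
```

View pics/w27.png

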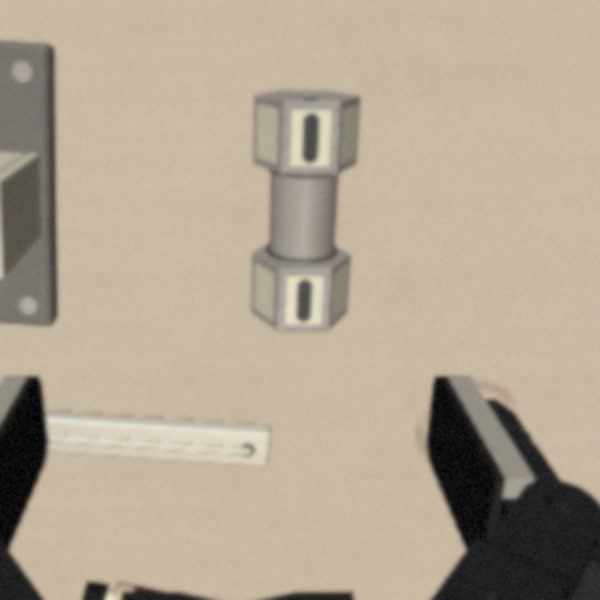

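Run:
```python
from fr import *
import pickle
np.set_printoptions(precision=4,suppress=True)
s=pickle.load(open("w27.pkl","rb"))
f=lambda l:plane(s,np.array(l,float)/2+[200,120],.04)[:,:2]
a=f([(291,108),(333,110),(331,164),(290,165)]).mean(0);b=f([(288,277),(324,279),(322,324),(287,324)]).mean(0)
d=a-b; print(a,b,(a+b)/2,np.linalg.norm(d),np.arctan2(d[1],d[0]))
```

```text
[ 0.6192 -0.1586] [ 0.5465 -0.1587] [ 0.5828 -0.1586] 0.07272170016600593 0.0015713956979216317
```

Run:
```python
from fr import *
pick([.583,-.1586,.02],0.,0,d=.005)
N=[*fp(0,0),.032]
r.reach(*tool(FY,0,[N[0],N[1],.12],d=.005))
print(r.line_to(tool(FY,0,[N[0],N[1],.037],d=.005)[0],feed=.1,stop_force=6),r.current_position(),r.current_grip_width())
s=r.snapshot("side"); a=s["image"][180:340,220:400]
cv2.imwrite("pics/s28.png",cv2.resize(cv2.convertScaleAbs(a,alpha=1.2),None,fx=4,fy=4,interpolation=cv2.INTER_CUBIC))
```

```text
pick hit False w 0.0274 F [-0.98 -0.28 -4.  ] t 89.175
False [0.5973464  0.09730855 0.0326415 ] 0.028104675081252625
```

View pics/s28.png

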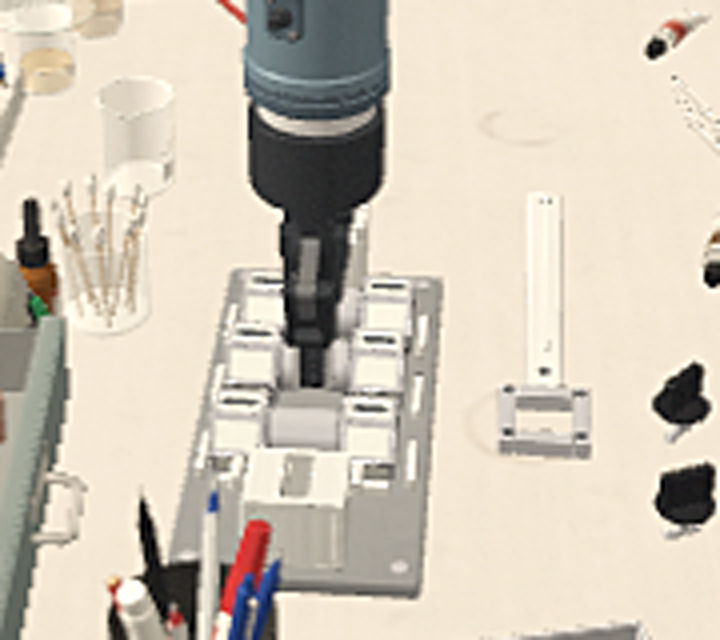

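Run:
```python
from fr import *
import pickle
r.gripper_open(); print(r.current_ft_force(),r.current_grip_width())
p=r.current_position(); r.line_to([p[0],p[1],p[2]+.12],feed=.15)
s=r.snapshot("side"); a=s["image"][180:340,220:400]
cv2.imwrite("pics/s29.png",cv2.resize(cv2.convertScaleAbs(a,alpha=1.2),None,fx=4,fy=4,interpolation=cv2.INTER_CUBIC))
r.reach([.53,.0972,.25],[np.pi,0,np.pi])
w=r.snapshot("wrist"); pickle.dump(w,open("w30.pkl","wb")); cv2.imwrite("pics/w30.png",cv2.convertScaleAbs(w["image"],alpha=1.4))
cv2.imwrite("pics/w30z.png",cv2.resize(cv2.convertScaleAbs(w["image"],alpha=1.4)[190:340,200:460],None,fx=3,fy=3,interpolation=cv2.INTER_CUBIC))
print(r.current_time_s())
```

```text
[ 0.54363512 -0.28728627  0.6186888 ] 0.08485076838223535
95.1667
```

View pics/s29.png

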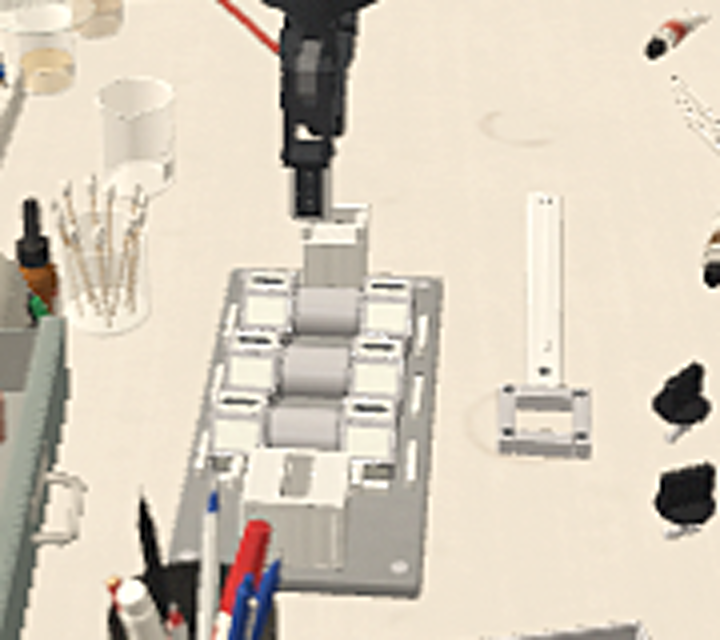

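View pics/w30z.png

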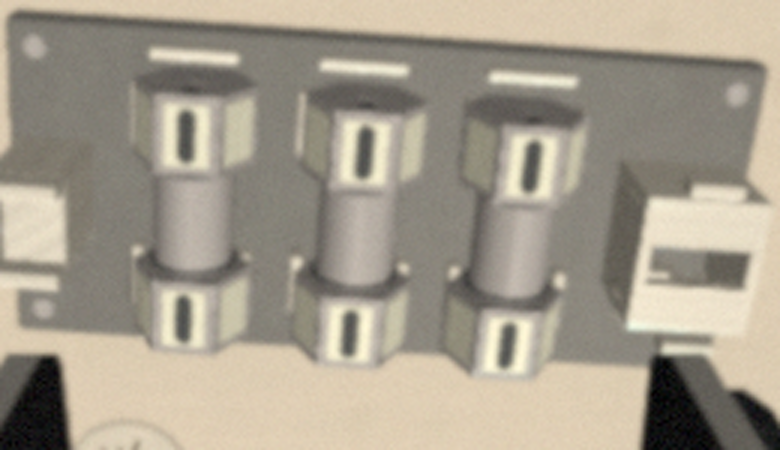

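View pics/w30.png

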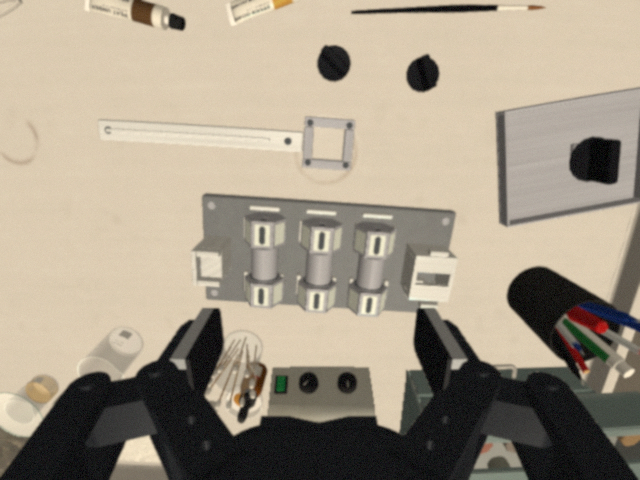

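Run:
```python
from fr import *
import pickle
np.set_printoptions(precision=4,suppress=True)
s=pickle.load(open("w30.pkl","rb"))
for k,(a,b) in zip((-.064,0,.064),(((187,137),(183,318)),((365,152),(349,333)),((533,166),(507,346)))):
    q=plane(s,np.array([a,b],float)/3+[200,190],.052)[:,:2]; m=q.mean(0)-fp(0,k); d=q[1]-q[0]
    print(q.mean(0),"off across(x) %.4f along(y) %.4f"%(m@n,m@u),"len",np.linalg.norm(d),"ang-frame",np.arctan2(d[1],d[0])-FY)
t=r.snapshot("top")
for k in ("swab_jar","beaker","pen_pot"):
    m=r.mark_of(t,k)[:1]; print(k,m and plane(t,[m[0]["position"]],0))
```

```text
[0.5909 0.0355] off across(x) -0.0012 along(y) 0.0021 len 0.0712063411683503 ang-frame -0.0018238902002173235
[0.5969 0.0978] off across(x) 0.0001 along(y) 0.0006 len 0.07189257861003209 ang-frame -0.006855162371405418
[0.6024 0.1574] off across(x) 0.0012 along(y) -0.0036 len 0.07227803633867963 ang-frame -0.004900586356316558
swab_jar [[0.7373 0.0005 0.    ]]
beaker [[ 0.7317 -0.1634  0.    ]]
pen_pot [[0.6389 0.3869 0.    ]]
```

Run:
```python
from workcell import r
r.hold(.3); r.finish_job(); print(r.current_time_s())
```

```text
the job is handed in; nothing more can be done
the job is handed in; nothing more can be done
```

The frame is open and loaded, and I handed the job in at about 96 s of the 210 s. No verdict is reported, so what follows rests on my own checks.

- **Knob:** I turned it anticlockwise to line up with the frame's y, lifted it straight out and set it in the parts tray. It still lay well inside the tray in the last picture.
- **Keeper:** I gripped it close to its balance point (0.63 kg, off by about 8 mm or less judging by the wrist moment). It came off close to level and lies flat on the bench between the frame and the robot.
- **Bars:** All three were present. I rolled them 60°, 120° and 180° onto the slotted flat and laid them in nests 3, 2 and 1.
    - In the last wrist picture every slot is on top. The bar centres measure 0.6 to 3.8 mm from their seats, within 0.01 rad of the frame's direction (limits 10 mm and 0.12 rad).
- **Bystanders:** The swab jar, beaker and pen pot stayed within about 10 mm of their starting marks, which is within the detector's scatter.

Two things did not go as planned:
- **Knocked bar:** One bar was pushed about 27 mm aside during the run. I measured it again before gripping it.
- **Missed grip:** Gripping the last bar for its second roll, the fingers touched it and closed on nothing. I never found out exactly when it tipped, but the next picture showed it on the right flat about 29 mm from where I had set it. I measured it again and placed it normally.

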